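# Shut and bolt the gasketed dry-storage chest

### The arm

A 6-joint arm with a two-finger parallel gripper is mounted at the origin on the work surface. World frame = base frame: x ahead of the robot, y to its left, z up, the work surface at z = 0. Lengths are in m, angles in rad, forces in N, time in s.
With the tool pointing down it reaches from about 0.35 to 0.925 m from the base axis. Payload 6.4 kg.
Tool frame: the origin (TCP) lies at the very end of the fingers, on their centre line; the grasp point (between the pads) lies 19 mm behind it; z points along the fingers, y is the line along which they close (so a half turn about z gives the same grasp; the last joint's range is limited). The gripper opens to 85 mm and grips with 20 to 120 N. Pads are 22 mm wide; open, the fingers measure 114 mm over their backs; the gripper's body (76 mm by 85 mm) begins 54 mm behind the grasp point. The pads swing forward as they close: fully open they stand 13 mm farther back than shut.
Start: joints at [0.954, 0.245, 1.558, -0, 1.339, -0.174], TCP at [0.279, 0.587, 0.231] pointing down, gripper open.
Joint ranges: [-3.13, 3.13], [-1.02, 2.26], [0.13, 2.54], [-0.95, 4.09], [0.21, 2.88], [-2.74, 2.74]. Speed limits (rad/s): [2.57, 2.57, 3.14, 3.14, 3.14, 3.14].

### API

Orientations are given as a rotation vector (axis times angle).
In Python, from workcell import * gives the robot as it stands. Calls block until the motion is done:
- goto(position, orientation): joint-space move of the TCP to a pose.
- servo_line(position, ori=None, feed=0.15, threshold=None): straight line of the TCP; ori=None keeps the orientation; feed is the mean speed in m/s. With threshold (N) it stops when the force on the tool has changed by that much, and returns True; else False.
- goto_joints(angles): joint-space move.
- set_gripper(opening): finger opening in m; the grip force is fixed at half the most; returns when the fingers have stopped.
- pause(seconds).
- ik(position, orientation): joint angles nearest the present ones, or None.
- get_obs(): the state.
- snapshot(name): name is "side" or "top"; returns a dict with "pixels" (384x512x3 uint8, red, green, blue), "z_map" (384x512 float32, m along the optical axis (not along the pixel's ray), 0 where there is no reading), "camera_matrix" (3x3 intrinsics, pixels), "R" (3x3) and "t" (3): a world point X has camera coordinates R X + t. Camera axes: x right, y down, z forward; pixel columns grow to the right and rows downward; lengths in m; the calibration is good to about 2 mm. A picture is of the moment at which its call begins.
A pose or a line that the arm cannot do raises Unreachable and nothing moves.
- sign_off(): hands the job in; it is judged then, once.
The state is a dict: "clock": time; "q": joint angles; "joint_velocities": joint speeds; "effort": joint torques, N m; "tcp_pos": TCP position; "tool_rot": TCP orientation; "ft_force": force on the tool from outside, world axes, zero at the start; "moment": the same for the moment, N m; "opening": finger opening in m; "gripper_force": force on a finger pad.
Only numpy, scipy, OpenCV 4.12 (cv2) and the standard library are available. Lean on these libraries where they do the work, as an engineer would, in place of code of your own. Each camera call takes 0.05 s, during which the arm holds its last target. There are 200 camera calls.

### The job

Shut the lid of the dry-storage chest on the bench and lock it: lean on the lid against its springy seal while you push the flat slide bolt across, feeling for the height at which it goes in, until the bolt is fully home in the keeper and holds the lid down by itself. Use a light hand: do not force the bolt or squeeze it hard where it will not go. Leave the other things on the bench and on the chest where they stand.

Things in the scene. Friction and masses are not known exactly. Their poses are not given: they have to be found in the camera images.
- chest: grey steel chest fixed to the bench, 260 deep (x), 420 wide (y), 122 high. Origin: centre of its underside; x points away from its front, y to its left, z up. From y -80 to +210 mm it is an open well with a rim 110 high under the lid; from y -80 to -210 a fixed deck 122 high, with a dial 8 mm high at the back and the keeper at the front.
- keeper_foot (a point): point on the deck (122 above the underside) under the middle of the keeper, a steel loop 16 long in y; its opening, 25 wide and 10.8 high, faces the bolt. The loop was packed up by hand: the bolt lines up with it when 2 to 11.5 mm above its place with the lid hard down, differently each time, and enters within about 1.5 mm of that height. Not measured: feel for it.
- lid (a joint): hinge of the lid, rad: 0 = hard down on the rim, grows as it opens. Hinge line along the chest's y at x +125, z +110 mm. The lid reaches 252 mm forward of it, y -78 to +208: off-white frame 12 thick (front rail 72 deep) round a clear window. A balance spring holds it where it is left; up to 3 N at the front edge moves it, until it rests on the seal at about 0.064 rad.
- lid_push (a point): bare spot on the top face of the lid's front rail, 205 mm forward of the hinge line, at the chest's y +160 mm; moves with the lid. A black finger lip sticks out 19 mm from the lid's front edge there.
- bolt (a joint): travel of the flat steel slide bolt on top of the lid, m. It slides along the chest's -y towards the keeper: 0 = drawn back, 0.012 = nose at the keeper's mouth, 0.034 = fully home at its stop. Friction about 2 N; it stays where it is left. It goes with a few newtons when level with the keeper; never force or squeeze it with over 45 N.
- bolt_tail (a point): top face of the bolt's flat tail, 30 mm behind (chest +y of) the middle of its thumb piece (20 wide, 12 long in y, 18 high above the bar; its back face 24 mm from this point). Bar 20 wide, 8 thick, along the chest's y, 220 mm forward of the hinge; the tail runs on 37 mm behind this point. Moves with bolt and lid; 132.5 mm above the underside with the lid hard down.
- seal_mid (a point): middle of the top of the black bulb seal on the front rim. The shut lid rests on it, with the bolt about 14 mm above its lowest place. To sink the lid further, press at the bolt's tail with about 5 N at first, rising to about 11 N hard down; let go, it springs up again unless the bolt holds it.
- tub_mid (a point): bystander: clear sample tub with white cap, 52 diameter x 56 high, standing on the chest's deck; centre
- sanitiser_mid (a point): bystander: clear bottle of hand gel, 56 diameter x 165 high; centre
- slidebox_mid (a point): bystander: cream slide box, 85 x 38 x 75 high; centre
- mailer_mid (a point): bystander: flat white slide box with clear top, 85 x 34 x 32 high; centre
- specimen_cup_mid (a point): bystander: translucent specimen cup, 68 diameter x 65 high; centre
- marker_mid (a point): bystander: black marker pen, 130 long, 17 thick, lying; centre
- reagent_jar_mid (a point): bystander: brown glass jar with black cap, 64 diameter x 85 high; centre

How it is judged:
On the way:
1. the lid is brought down onto its seal (value of joint lid below 0.085 rad), for 0.1 s.
At the end, for the whole second after the job is handed in: the bolt is within 2.5 mm of its stop, through the keeper, and the lid stays held down against its seal (below 0.068 rad) with nothing pressing on it (value of joint bolt above 0.0315 m and value of joint lid below 0.068 rad); the robot touches nothing.
It fails at once if a bystander is moved by more than 30 mm (distance of any of tub_mid, sanitiser_mid, slidebox_mid, mailer_mid, specimen_cup_mid, marker_mid, reagent_jar_mid from where it was at the start of the episode above 0.03 m).
It fails at once if the bolt is forced: pressed, pushed or squeezed with over 45 N (contact force between the fingers and bolt above 45 N).
It also fails if it takes over 48 s, if anything falls off the work surface, if the arm or the gripper's body presses on something with over 40 N, if the wrist force passes 120 N, or if a joint passes its speed limit or range.

## Working session

There is one attempt and no reset: what is moved stays moved. The work goes in short steps, each a Python script; the robot and the scene stay as the last script left them, time stands still between calls to the robot, and variables do not carry over. Pictures are saved under pics/ and viewed, at most 10 in all, crops included, and the job is handed in when it is done.

```bash
ls; mkdir -p pics
python3 - <<'E'
from workcell import *
import numpy as np,cv2
for n in("side","top"):
    s=snapshot(n); np.savez(f"{n}0.npz",**s); cv2.imwrite(f"pics/{n}0.png",cv2.resize(s["pixels"][...,::-1],(800,600),interpolation=cv2.INTER_CUBIC))
    print(n,s["camera_matrix"].tolist(),(-s["R"].T@s["t"]).round(3),s["R"].round(2).tolist(),(s["z_map"]>0).mean())
o=get_obs();print(o)
E
```

```text
pics
side [[398.3580450890614, 0.0, 253.79245443337496], [0.0, 398.3580450890614, 196.112970598941], [0.0, 0.0, 1.0]] [ 0.233 -0.568  0.894] [[0.89, -0.46, 0.0], [-0.33, -0.65, -0.68], [0.32, 0.61, -0.73]] 0.9960123697916666
top [[393.8809626790933, 0.0, 253.91257078316224], [0.0, 393.8809626790933, 189.20449587203865], [0.0, 0.0, 1.0]] [0.459 0.067 1.024] [[-0.03, -1.0, -0.0], [-0.99, 0.03, -0.14], [0.14, -0.0, -0.99]] 0.9961496988932291
{'clock': 0.1, 'q': array([ 9.53935546e-01,  2.45776663e-01,  1.55893583e+00, -2.98114525e-06,
        1.33875531e+00, -1.74080479e-01]), 'joint_velocities': array([-0.00155759, -0.00014609, -0.00129481, -0.00125202, -0.00125733,
        0.00100304]), 'effort': array([-4.12757545e-04, -4.30669141e+01, -3.27129936e+01, -1.09633895e-04,
        2.83182795e-03, -3.77967055e-06]), 'tcp_pos': array([0.27816427, 0.58688109, 0.2302463 ]), 'tool_rot': array([-6.89690591e-01, -3.06421317e+00,  2.71926464e-03]), 'ft_force': array([ 0.29129589, -0.14140363,  0.06166676]), 'moment': array([-0.04270456,  0.02354831,  0.02425021]), 'gripper_force': 0.0, 'opening': 0.08558605736635388}
```

View pics/side0.png

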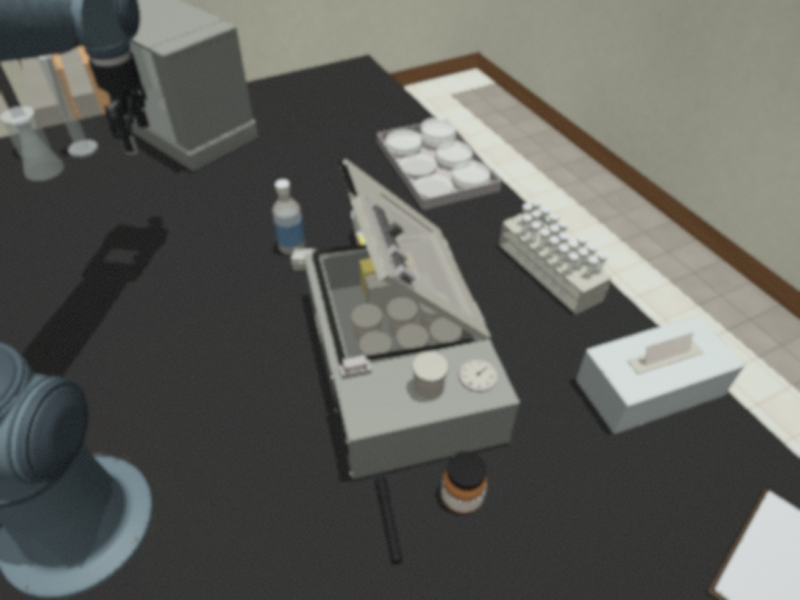

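View pics/top0.png

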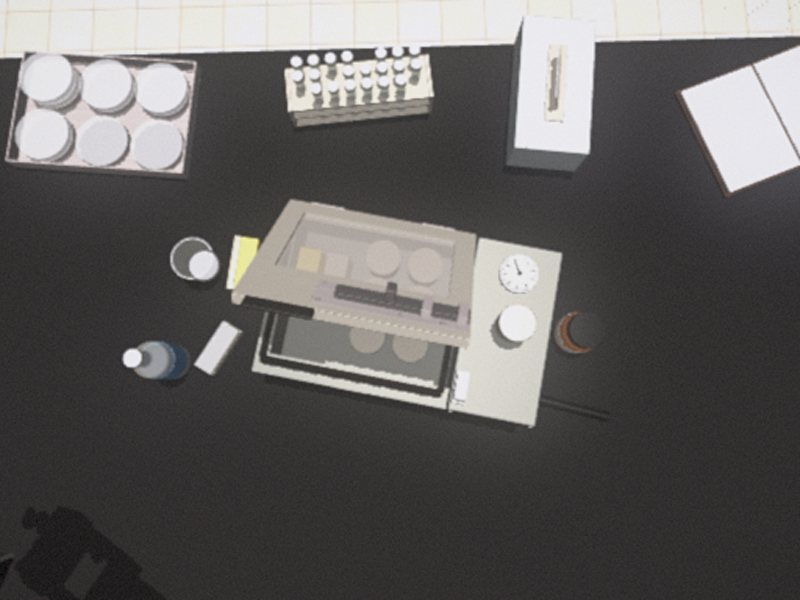

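The side view shows the chest with its lid about 1 rad open. The deck's right corners are at about (347,437) and (518,403), and the keeper is at (356,365). In the top view the deck corners are (561,251) and (533,426), the keeper is (461,386), the lip is (278,307), and the bolt runs along (335–420, 290–305).

```bash
cat > h.py <<'E'
import numpy as np,cv2
def load(n): return dict(np.load(n))
def P(s): return s["camera_matrix"]@np.c_[s["R"],s["t"]]
def tri(a,b,pa,pb):
    X=cv2.triangulatePoints(P(a),P(b),np.array(pa,float).reshape(2,1),np.array(pb,float).reshape(2,1)); return (X[:3]/X[3]).ravel()
def depth_pts(s):
    v,u=np.mgrid[:384,:512]; z=s["z_map"].astype(float)
    c=np.stack([u,v,np.ones_like(u)],-1)@np.linalg.inv(s["camera_matrix"]).T*z[...,None]
    return (c-s["t"])@s["R"]
def onplane(s,p,z):
    d=s["R"].T@np.linalg.inv(s["camera_matrix"])@np.array([*p,1.]); c=-s["R"].T@s["t"]; return c+d*(z-c[2])/d[2]
E
python3 - <<'E'
from h import *
t,s=load("top0.npz"),load("side0.npz")
k=.64
for nm,a,b in [("BR",(561,251),(518,403)),("FR",(533,426),(347,437)),("keep",(461,386),(356,364)),("dial",(519,272),(478,374)),("tubtop",(517,322),(431,366)),("FLcorner",(255,370),(306,252)),("jar",(582,331),(467,468))]:
    a=np.array(a)*k;b=np.array(b)*k
    print(nm,tri(t,s,a,b).round(4),onplane(t,a,.122).round(4),onplane(s,b,.122).round(4))
p=depth_pts(t)
import cv2
# deck cells
for nm,(u,v) in dict(deck=(500,400),deck2=(540,380),lidrail=(430,325),lidrail2=(265,285),lidback=(380,215),bolt=(391,290),lip=(278,307),seal=(350,381),tail=(350,294),thumb=(445,310),left=(268,270),right=(460,280)).items():
    print(nm,p[int(v*k),int(u*k)].round(4))
for n,c,(x0,y0,x1,y1) in (("top",t,(140,120,370,280)),("side",s,(180,90,340,310))):
    im=c["pixels"][y0:y1,x0:x1,::-1]; f=min(800/im.shape[1],600/im.shape[0]);print(n,f)
    cv2.imwrite(f"pics/{n}_c.png",cv2.resize(im,None,fx=f,fy=f,interpolation=cv2.INTER_CUBIC))
E
```

```text
BR [ 0.6433 -0.1822  0.1176] [ 0.6444 -0.1819  0.122 ] [ 0.6388 -0.184   0.122 ]
FR [ 0.3891 -0.1238  0.1268] [ 0.3895 -0.1251  0.122 ] [ 0.3894 -0.1207  0.122 ]
keep [ 0.4497 -0.0222  0.142 ] [ 0.4492 -0.0242  0.122 ] [ 0.4556 -0.0078  0.122 ]
dial [ 0.6124 -0.1157  0.1288] [ 0.6144 -0.1175  0.122 ] [ 0.6149 -0.1115  0.122 ]
tubtop [ 0.5352 -0.0999  0.1758] [ 0.5399 -0.1104  0.122 ] [ 0.558  -0.0648  0.122 ]
FLcorner [0.4823 0.2745 0.1201] [0.4807 0.2745 0.122 ] [0.4832 0.2718 0.122 ]
jar [ 0.5297 -0.2198  0.0759] [ 0.524  -0.2049  0.122 ] [ 0.5152 -0.2401  0.122 ]
deck [ 0.4277 -0.0794  0.1231]
deck2 [ 0.4551 -0.1375  0.123 ]
lidrail [0.5237 0.0273 0.2946]
lidrail2 [0.5795 0.2259 0.2866]
lidback [0.7424 0.0902 0.0013]
bolt [0.5668 0.0725 0.3041]
lip [0.5495 0.2064 0.3093]
seal [0.4628 0.1365 0.1219]
tail [0.5644 0.1216 0.2914]
thumb [0.5427 0.0094 0.2877]
left [0.604  0.2281 0.2584]
right [ 0.5897 -0.0183  0.2182]
top 3.4782608695652173
side 2.727272727272727
```

View pics/top_c.png

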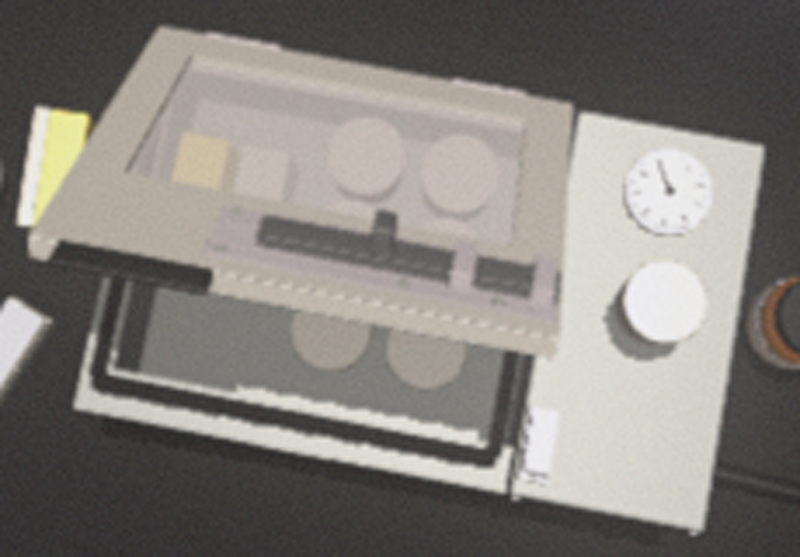

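View pics/side_c.png

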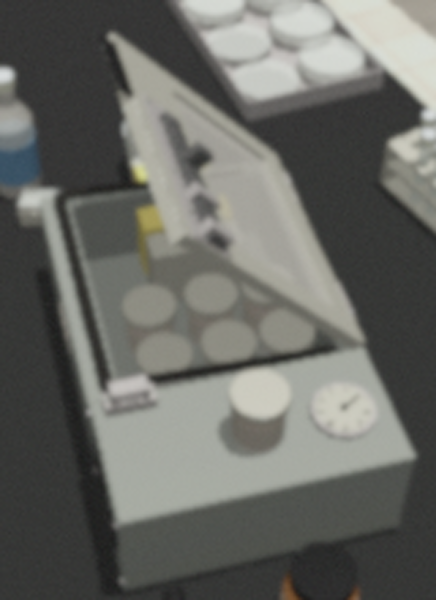

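```bash
cat >> h.py <<'E'
def chest(p,yaw,X):
    c,s=np.cos(yaw),np.sin(yaw); return np.array([[c,-s,0],[s,c,0],[0,0,1]])@np.asarray(X)+np.array([p[0],p[1],0])
E
python3 - <<'E'
from h import *
from scipy.optimize import least_squares
t,s=load("top0.npz"),load("side0.npz")
tf=lambda q:((np.array(q)+.5)/3.47826-.5+[140,120]); sf=lambda q:((np.array(q)+.5)/2.72727-.5+[180,90])
M=[(t,tf((764,147)),(130,-210,122)),(t,tf((700,533)),(-130,-210,122)),(t,tf((76,408)),(-130,210,110)),(t,tf((580,115)),(130,-80,122)),
(s,sf((413,457)),(130,-210,122)),(s,sf((117,527)),(-130,-210,122)),(s,sf((47,195)),(-130,210,110)),(s,sf((122,585)),(-130,-210,0)),(s,sf((400,527)),(130,-210,0))]
def pr(c,X): h=P(c)@np.r_[X,1]; return h[:2]/h[2]
f=lambda q:np.concatenate([pr(c,chest(q[:2],q[2],np.array(X)/1e3))-u for c,u,X in M])
r=least_squares(f,[.53,.07,-.15],loss="soft_l1"); q=r.x; print(q,f(q).reshape(-1,2).round(1).tolist())
np.save("chest.npy",q)
R=np.array([[np.cos(q[2]),-np.sin(q[2])],[np.sin(q[2]),np.cos(q[2])]])
def inv(W): W=np.array(W,float); W[...,:2]=(W[...,:2]-q[:2])@R; return W
L=inv(depth_pts(t)); 
for nm,u in dict(keep=(541,443),dial=(669,190),tub=(664,303)).items(): print(nm,inv(onplane(t,tf(u),.130)).round(4))
m=(L[...,1]>-.07)&(L[...,1]<.2)&(L[...,2]>.15)&(L[...,2]<.4)&(L[...,0]<.11)&(L[...,0]>-.15); x=.125-L[m][:,0]; z=L[m][:,2]-.11
# top-surface: at lid radius r along, thickness 12: x=r c - 12 s ; z=r s + 12 c
th=np.linspace(.3,1.4,221); sc=[np.sum(np.abs(z*np.cos(a)-x*np.sin(a)-.012)<.0015) for a in th]; a=th[np.argmax(sc)]; print("lid",a,max(sc),m.sum())
n=z*np.cos(a)-x*np.sin(a); rr=x*np.cos(a)+z*np.sin(a); y=L[m][:,1]
k=(n>.026)&(n<.05); print("thumb",k.sum(),np.median(n[k]),n[k].max(),np.percentile(y[k],[5,50,95]),np.median(rr[k]))
k=(n>.018)&(n<.026)&(rr>.205)&(rr<.235); print("bar y",np.percentile(y[k],[1,50,99]),np.median(n[k]),np.median(rr[k]))
print("rr",np.percentile(rr,[.5,99.5]))
for nm,u in dict(thumbtip=(385,218),tail=(262,232)).items():
    w=inv(depth_pts(t)[tuple(np.round(tf(u)).astype(int)[::-1])]); X=.125-w[0];Z=w[2]-.11; print(nm,w,"r",X*np.cos(a)+Z*np.sin(a),"n",Z*np.cos(a)-X*np.sin(a))
E
```

```text
[ 0.56195132  0.05036678 -0.22715015] [[0.5, -0.0], [0.2, 0.5], [-1.3, -0.8], [-1.4, -1.5], [1.2, 0.1], [-0.3, -1.5], [-2.4, 0.7], [0.6, 3.7], [-1.2, 1.8]]
keep [-0.093  -0.0975  0.13  ]
dial [ 0.0866 -0.1501  0.13  ]
tub [ 0.012  -0.1597  0.13  ]
lid 0.8199999999999998 2528 8342
thumb 192 0.028382840626665157 0.04172819449478822 [-0.0682966  -0.01985298  0.02759608] 0.22577909520334866
bar y [-0.06637357  0.01441097  0.08915916] 0.022428547237531224 0.22552297760060364
rr [0.04844868 0.27213186]
thumbtip [0.00647567 0.02412172 0.29589985] r 0.21677971346226174 n 0.040166254726592646
tail [-0.01306594  0.08753353  0.28962453] r 0.22552323880699482 n 0.02159733288149393
```

```bash
cat >> h.py <<'E'
Q=np.load("chest.npy")
def C(x,y,z): return chest(Q[:2],Q[2],[x,y,z])
def ori(along):  # tool down, tool y along chest axis at angle `along` (rad, chest frame)
    f=(Q[2]+along+np.pi/2)/2; return np.pi*np.array([np.cos(f),np.sin(f),0])
OY=ori(np.pi/2); OX=ori(0)
def lidpt(th,r=.212,y=.16,h=.012,d=.011): return C(.125-(r*np.cos(th)-h*np.sin(th))+d*min(1,th/.2), y, .11+r*np.sin(th)+h*np.cos(th))
E
python3 - <<'E'
from h import *
from workcell import *
p=lidpt(.98)
print(p,ik(p,OY),ik(lidpt(.06),OY)); b=C(-.095,.039,.15)
print(b,ik(b,OX),ik(b,ori(np.pi)),ik(b,OY))
set_gripper(0)
hi=p.copy();hi[2]=.40
goto(hi,OY); print(get_obs()["clock"],get_obs()["ft_force"])
servo_line(p,feed=.15)
o=get_obs();print(o["clock"],o["ft_force"],o["tcp_pos"]-p,o["opening"])
for th in np.arange(.88,.05,-.1):
    hit=servo_line(lidpt(th),feed=.1,threshold=15); o=get_obs()
    print(round(th,2),hit,o["clock"].round(2) if hasattr(o["clock"],"round") else o["clock"],o["ft_force"].round(1),(o["tcp_pos"]-lidpt(th)).round(4))
    if hit: break
s=snapshot("side"); np.savez("side1.npz",**s); cv2.imwrite("pics/side1.png",cv2.resize(s["pixels"][80:320,130:400,::-1],None,fx=2.4,fy=2.4))
E
```

```text
[0.62514469 0.19997873 0.29274971] [ 1.37197651e-01  2.17245466e-01  1.47834292e+00 -4.44089210e-16
  1.44600427e+00 -1.20644852e+00] [ 2.08985243e-01  1.54866462e-01  1.85021697e+00 -4.44089210e-16
  1.13650922e+00 -1.13466093e+00]
[0.47817454 0.10975913 0.15      ] [-5.94516925e-03 -4.04877846e-02  2.02393841e+00 -8.88178420e-16
  1.15814203e+00  2.21204983e-01] None [-5.94516925e-03 -4.04877846e-02  2.02393841e+00 -4.44089210e-16
  1.15814203e+00 -1.34959134e+00]
2.8417 [ 0.69316685 -0.64688253 -0.54356882]
3.7083 [-0.02476889 -0.34879105  1.19421477] [0.00052291 0.00020044 0.00138724] -0.00024045750459034134
0.88 False 4.0667 [0.3 0.1 0.8] [0.0002 0.0001 0.0009]
0.78 False 4.425 [-0.4  0.  -0.6] [ 0.0002 -0.0001  0.0002]
0.68 False 4.7833 [ 0.8  0.1 -0.4] [ 0.     -0.     -0.0001]
0.58 False 5.1417 [-0.5 -0.1  0.3] [-0.0002  0.     -0.0004]
0.48 False 5.5 [-0.2 -0.1  0.4] [-0.0003 -0.     -0.0004]
0.38 False 5.8583 [-0.4 -0.   0.5] [-0.0004 -0.     -0.0005]
0.28 False 6.2167 [1.2 0.1 0.7] [-0.0004 -0.     -0.0005]
0.18 False 6.5833 [-0.5  0.2 -0.8] [-0.0004 -0.     -0.0005]
0.08 False 6.9583 [-0.   0.9  0.1] [-0.0006 -0.     -0.0005]
```

View pics/side1.png

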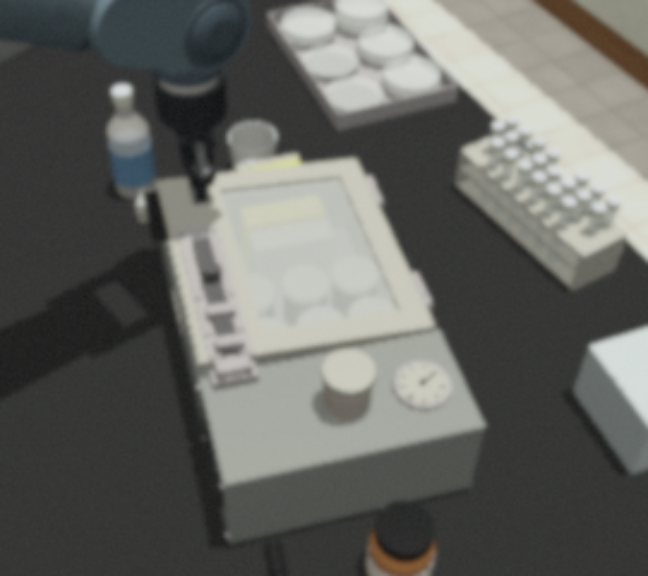

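The lid is now nearly down under the fingers at (205,190). The bolt bar runs from (205,240) to (235,350) with its thumb piece near (210,270), and the tub and the other bystanders haven't moved. Next I'll seat the lid and measure the bolt up close.

Run:
```python
from h import *
from workcell import *
print(servo_line(lidpt(.058),feed=.05,threshold=8),get_obs()["ft_force"].round(1)); pause(.1)
p=get_obs()["tcp_pos"].copy(); p[2]+=.15; servo_line(p,feed=.25)
goto(C(-.05,.26,.33),OY)
t=snapshot("top"); np.savez("top1.npz",**t); s=snapshot("side"); np.savez("side1b.npz",**s); print(get_obs()["clock"])
im=t["pixels"][180:270,150:310,::-1]; cv2.imwrite("pics/top1.png",cv2.resize(im,None,fx=5,fy=5,interpolation=cv2.INTER_CUBIC))
R=np.array([[np.cos(Q[2]),-np.sin(Q[2])],[np.sin(Q[2]),np.cos(Q[2])]])
for c in(t,s):
    L=depth_pts(c); L[...,:2]=(L[...,:2]-Q[:2])@R; x,y,z=L[...,0],L[...,1],L[...,2]
    k=(x>-.05)&(x<-.03)|0*(x>0).astype(bool)
    m=(y>.1)&(y<.2)&(x>-.11)&(x<-.07); th=(np.median(z[m])-.122)/np.median(.125-x[m]); print("lid",th)
    for nm,(y0,y1,z0,z1) in dict(thumb=(-.01,.045,.157,.19),bar=(-.02,.11,.142,.154)).items():
        m=(x>-.115)&(x<-.07)&(y>y0)&(y<y1)&(z>z0)&(z<z1)
        if m.sum(): print(nm,m.sum(),"x",np.percentile(x[m],[2,50,98]).round(4),"y",np.percentile(y[m],[2,50,98]).round(4),"z",np.percentile(z[m],[5,50,98]).round(4))
```

```text
False [1.6 0.1 0.9]
8.7417
lid 2.1799110652929903
thumb 51 x [-0.1019 -0.0926 -0.0838] y [0.0172 0.0227 0.0288] z [0.1628 0.1653 0.1691]
bar 452 x [-0.112  -0.0951 -0.0842] y [-0.0181  0.0401  0.0892] z [0.1427 0.1474 0.152 ]
lid 0.07309296035961124
thumb 37 x [-0.1038 -0.0952 -0.0848] y [0.0155 0.0195 0.0288] z [0.1576 0.1625 0.1665]
bar 194 x [-0.1052 -0.0954 -0.0854] y [-0.0182  0.0273  0.0886] z [0.1435 0.146  0.1515]
```

View pics/top1.png

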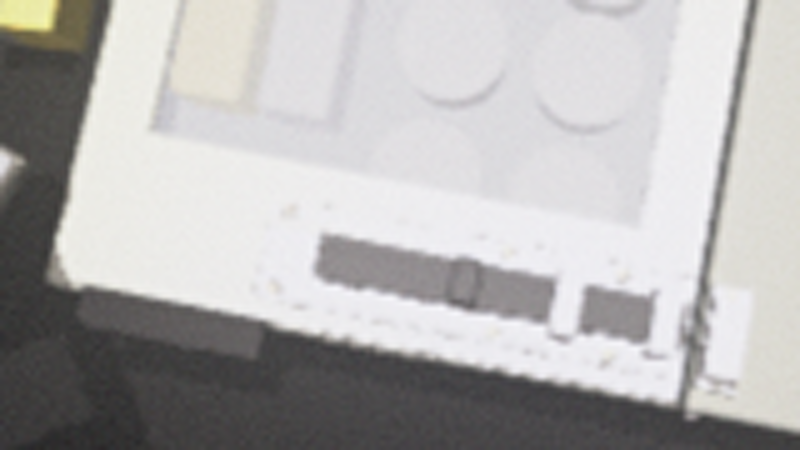

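The bolt bar runs from (318,255) to (650,315) in the crop, with the thumb piece at (465,283) and the keeper at (730,335). In chest coordinates the thumb is at y≈+22 mm and the bar top is at z≈147 mm, so the lid is resting on its seal. Next I'll feel for the entry height.

```bash
cat > feel.py <<'E'
from h import *
from workcell import *
R=np.array([[np.cos(Q[2]),-np.sin(Q[2])],[np.sin(Q[2]),np.cos(Q[2])]])
def st():
    o=get_obs(); w=(o["tcp_pos"][:2]-Q[:2])@R; f=o["ft_force"].copy(); f[:2]=f[:2]@R
    return w[1],o["tcp_pos"][2],f,o["clock"]
X=-.0945
goto(C(X,.055,.21),OX); servo_line(C(X,.055,.158),feed=.15); pause(.15); print(st())
hit=servo_line(C(X,.055,.135),feed=.02,threshold=3.0); y,zc,f,c=st(); print("touch",hit,zc,f.round(1),c)
if hit:
  y0=.043
  for z in np.arange(zc-.001,zc-.0145,-.001):
    servo_line(C(X,y0,z),feed=.03); pause(.05); f0=st()[2]
    if abs(f0[2])>22: print("stop, press",f0); break
    hit=servo_line(C(X,-.003,z),feed=.03,threshold=9)
    y,zz,f,c=st(); print(round(zz-zc,4),hit,"y",round(y,4),"F0",f0.round(1),"F",f.round(1),round(c,1))
    if y<.018 or c>36: break
    y0=y+.002
E
python3 feel.py
```

```text
(np.float64(0.0553684514007265), np.float64(0.15951409800425248), array([-0.17928385, -0.83134768,  0.04922536]), 10.55)
touch True 0.1462976748433849 [ 1.  -0.   0.7] 11.2167
-0.0009 True y 0.0292 F0 [-2.4 -0.9  4.9] F [-0.1  2.2  2. ] 12.5
-0.0019 True y 0.0076 F0 [-0.4 -2.3  3.9] F [1.  2.3 2. ] 13.6
```

Run:
```python
import re
src=open("feel.py").read().split("X=-.0945")[0]; exec(src)
X=-.0945; y,z,f,c=st(); print(y,z,f.round(1))
for dz in(0,-.001):
    servo_line(C(X,y+.001,z+dz),feed=.03); pause(.05)
    print(servo_line(C(X,-.004,z+dz),feed=.02,threshold=12),[np.round(v,4) for v in st()])
y,z,_,_=st(); servo_line(C(X,y+.006,z+.001),feed=.05); servo_line(C(X,y+.006,.24),feed=.2); goto(C(-.05,.26,.33),OY)
t=snapshot("top");s=snapshot("side"); print(get_obs()["clock"])
for c in(t,s):
    L=depth_pts(c); L[...,:2]=(L[...,:2]-Q[:2])@R; x,y,z=L[...,0],L[...,1],L[...,2]
    for nm,(x0,x1,y0,y1,z0,z1) in dict(thumb=(-.115,-.07,-.03,.045,.155,.19),bar=(-.105,-.085,-.02,.11,.14,.152),keep=(-.105,-.085,-.105,-.09,.125,.17)).items():
        m=(x>x0)&(x<x1)&(y>y0)&(y<y1)&(z>z0)&(z<z1)
        if m.sum(): print(nm,m.sum(),"y",np.percentile(y[m],[2,50,98]).round(4),"z",np.percentile(z[m],[5,50,98]).round(4))
a=cv2.resize(t["pixels"][190:270,220:320,::-1],(600,480),interpolation=cv2.INTER_CUBIC);cv2.imwrite("pics/top2.png",a)
b=cv2.resize(s["pixels"][170:250,190:260,::-1],(525,600),interpolation=cv2.INTER_CUBIC);cv2.imwrite("pics/side2.png",b)
```

```text
0.00761527272661895 0.14444742807003555 [1.  2.3 2. ]
True [np.float64(0.0077), np.float64(0.1445), array([0.1599, 2.0752, 1.4902]), np.float64(14.2417)]
True [np.float64(0.0078), np.float64(0.1436), array([0.1827, 1.9274, 2.0111]), np.float64(14.8583)]
16.9417
thumb 52 y [-0.0154 -0.0097 -0.004 ] z [0.1598 0.1631 0.1663]
bar 266 y [-0.0185  0.025   0.0565] z [0.1421 0.1449 0.1501]
keep 59 y [-0.1044 -0.0969 -0.0903] z [0.1452 0.1492 0.1517]
thumb 43 y [-0.0176 -0.0133 -0.0046] z [0.1556 0.1602 0.1634]
bar 120 y [-0.0173  0.0278  0.055 ] z [0.1414 0.1435 0.1494]
keep 56 y [-0.1048 -0.1004 -0.0903] z [0.1273 0.1467 0.1503]
```

View pics/top2.png

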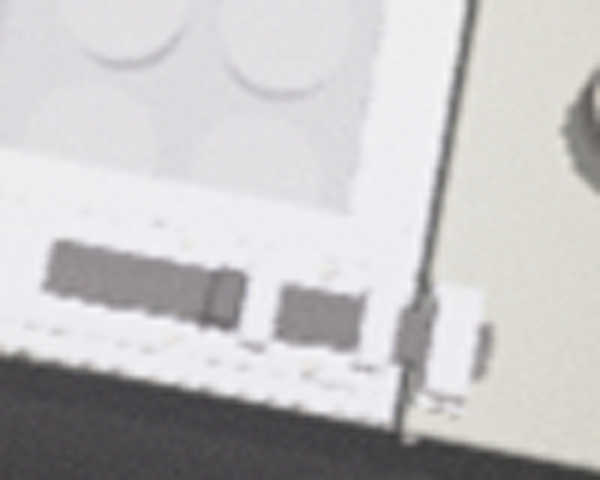

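View pics/side2.png

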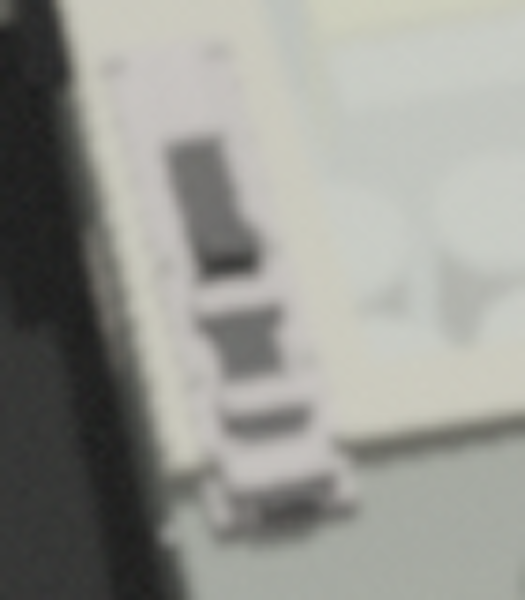

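The nose comes through the keeper and shows past the loop at (485,350) in the top view and (285,515) in the side view. The bolt moved about 33 mm and stopped at the same place three times, so it is home. The arm is clear.

```bash
python3 -c "
from workcell import *
print(sign_off())"
```

```text
the job is handed in; nothing more can be done
None
```

I shut the lid and slid the bolt home through the keeper. It travelled about 33 of 34 mm, stopping three times at the same spot under a light push, and the bolt now holds the lid down. I handed the job in at about 17 s with the arm clear, but the hand-in gave no verdict.

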